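# Push the plate cooler home into its corner stop

## Robot

A 7-joint arm with a two-finger parallel gripper is mounted at the origin on a cart in front of the work surface, level with it; the furniture and walls round the work are solid. World frame = base frame: x ahead of the robot, y to its left, z up, the work surface at z = 0. Lengths are in m, angles in rad, forces in N, time in s.
With the tool pointing down it reaches from about 0.425 to 0.925 m from the base axis. Payload 6.8 kg.
Tool frame: the origin (TCP) lies at the very end of the fingers, on their centre line; the grasp point (between the pads) lies 19 mm behind it; z points along the fingers, y is the line along which they close (so a half turn about z gives the same grasp; the last joint's range is limited). The gripper opens to 85 mm and grips with 20 to 120 N. Pads are 22 mm wide; open, the fingers measure 114 mm over their backs; the gripper's body (76 mm by 85 mm) begins 54 mm behind the grasp point. The pads swing forward as they close: fully open they stand 13 mm farther back than shut.
Start: joints at [-1.369, 0.477, 0.022, 1.555, -0.011, 1.109, -0.083], TCP at [0.206, 0.643, 0.231] pointing down, gripper open.
Joint ranges: [-2.96, 2.96], [-0.34, 2.1], [-1.41, 1.46], [0.24, 2.44], [-1.37, 4.51], [0.17, 1.92], [-2.96, 2.96]. Speed limits (rad/s): [2.39, 2.39, 3.14, 3.14, 3.14, 3.14, 3.14].

## Interface

Orientations are given as a unit quaternion [w, x, y, z].
In Python, from station import bot gives the robot as it stands.
- The arm moves only by the tool jog_arm, never from a script. Its argument "motion" is a list of rows, each a list of 7 numbers: the turn, a rotation vector about the tool's x, y, z in rad, then the shift along the tool's x, y, z in mm, then the finger opening in mm, from 0 to 85.4. A call has 1 to 10 rows; each row is the pose to reach, as a shift and turn from the pose commanded when the call began, along the tool's axes at that moment; what a row does not reach only later rows make up. A row lasts 1/8 s, in which the tool goes at most 62.5 mm and 10.7 degrees, less where a joint would pass 70% of its speed; a pose out of reach is approached as far as the arm can. A call with a gripper value outside its range is refused whole. The fingers move at their own pace and stop on an object; "grip_force" is the grip in N (left out, the last holds). Time passes only in rows, so rows that repeat a pose let the fingers close. It gives the time, the measured TCP pose, the force, the opening and the grip force at its end, in the units of the state.
- bot.get_obs(): the state, without advancing time (a new reading comes with each control period).
- bot.read_camera(name): name is "scene" or "top"; returns a dict with "pixels" (420x560x3 uint8, red, green, blue), "camera_matrix" (3x3 intrinsics, pixels), "T" (4x4, takes a point from camera to world coordinates). Camera axes: x right, y down, z forward; pixel columns grow to the right and rows downward; lengths in m; the calibration is good to about 2 mm. A picture is of the moment at which its call begins. There is no depth.
- bot.hand_in(): hands the job in; it is judged then, once.
Trained networks look in a picture, given as the dict that the camera call returned (one of the last four; its "shot" number tells which), for a name from the list of things; names that differ only in an ending like _2 or _b are one class to them, and where a whole thing is asked for, a point or a joint stands for the part that bears it (a point fixed in the world has none). Each returns a list of dicts, best first, with "score" (0 to 1); they miss things now and then, are a little off and sometimes report something else, mostly with a low value. They report only what shows in the picture. A call takes as long as a camera call.
- bot.spot_in(thing, picture): "xy" ([column, row] in pixels, amid what is visible of it).
- bot.tip_of(thing, picture): "xy" ([column, row] in pixels: a listed point, or the origin of a listed thing).
The state is a dict: "t": time; "q": joint angles; "joint_vel": joint speeds; "joint_torque": joint torques, N m; "eef_pos": TCP position; "tool_rot": TCP orientation; "contact_force": force on the tool from outside, world axes, zero at the start; "torque": the same for the moment, N m; "gripper_width": opening from 0.0 (shut) to 1.0 (fully open); "grasp_force": force on a finger pad.
Only numpy, scipy, OpenCV 4.12 (cv2) and the standard library are available. Lean on these libraries where they do the work, as an engineer would, in place of code of your own. Each camera call takes 0.05 s, during which the arm holds its last target. There are 200 camera calls.

## Task

Push the blue plate cooler along the worktop, with the sealed well plate riding on it, into the aluminium corner stop until it is flush against both of the stop's rails. Use the fingers on the cooler's sides only: do not lift or tip the cooler, do not touch the plate or let it shift on the cooler, and leave everything else on the bench where it stands.

Things in the scene. Friction and masses are not known exactly. Their poses are not given: they have to be found in the camera images.
- cooler: solid blue plastic plate cooler, loose, 104 mm along its own x, 144 mm along its own y, 28 mm high, 0.3 to 0.6 kg; origin at the centre of its underside, z up. It starts nearer the robot and to the left of the stop, with its x axis within about 0.55 rad of the stop's
- plate: white 96-well plate with a silver-grey seal, loose, 86 x 128 x 15 mm, lying centred on the cooler's flat top with its axes along the cooler's; origin at the centre of its underside (28 mm above the worktop, so its top is 43 mm up)
- corner_stop: L-shaped aluminium corner stop screwed to the worktop, fixed. Origin at the inner corner of the two rails, at worktop level; z up. The back rail's inner face is the plane x = 0 and runs from the corner 120 mm along +y (to the robot's left); the side rail's inner face is the plane y = 0 and runs from the corner 85 mm along -x (toward the robot). Rails are 20 mm high and 12 mm thick, with 4 mm thick screw flanges on the outside
- seat (a point): fixed point on the worktop in the corner stop, at (-52 mm, +72 mm, 0) of its frame and with the same axes: where the cooler's origin lies when the cooler is flush against both rails (its +x face on the back rail, its -y face on the side rail)
- small_bottle: small white bottle with a green screw cap, 36 mm across, 70 mm high; loose bystander, to be left alone; origin at the centre of its underside
- amber_bottle: amber reagent bottle with a black cap, 62 mm across, 130 mm high; loose bystander, to be left alone; origin at the centre of its underside
- pipette: white micropipette with a red button, lying on its side, 240 mm long (along its own x), 28 mm high; loose bystander, to be left alone; origin at the centre of its underside
- marker: blue marker pen lying down, 135 mm long, 14 mm thick; loose bystander, to be left alone; origin at the centre of its underside
- timer: flat white bench timer with a red and two grey buttons, 66x66 mm, 18 mm high; loose bystander, to be left alone; origin at the centre of its underside

How it is judged:
By the outcome, as a careful person would: the job done as asked, in the order asked, and still so for the second after the job is handed in, with the robot touching nothing.
It also fails if it takes over 72 s, if anything falls off the work surface, if the arm or the gripper's body presses on something with over 40 N, if the wrist force passes 120 N, or if a joint passes its speed limit or range.

## Working session

There is one attempt and no reset: what is moved stays moved. The work goes in short steps, Python scripts to look and compute and a tool call to move; the robot and the scene stay as the last step left them, time stands still between calls to the robot, and variables do not carry over. Pictures are saved under pics/ and viewed, at most 11 in all, crops included, and the job is handed in when it is done.

Besides the shell and the picture viewer there is one more tool, called after "Request:" as name(argument=value, ...) on one line, values as JSON. jog_arm: Moves the arm, as the interface text tells. Its arguments: {"type":"object","properties":{"motion":{"type":"array"},"grip_force":{"type":"number"}},"required":["motion"]}

```bash
mkdir -p pics; ls; cat > h.py <<'E'
import numpy as np,cv2
from station import bot
def ray(p,xy,z):
    K=np.array(p["camera_matrix"]);T=np.array(p["T"])
    d=T[:3,:3]@np.linalg.solve(K,[xy[0],xy[1],1]);o=T[:3,3]
    return o+d*(z-o[2])/d[2]
def save(p,n): cv2.imwrite("pics/"+n,cv2.cvtColor(np.array(p["pixels"]),cv2.COLOR_RGB2BGR))
E
python3 - <<'E'
from h import *
for c in ["top","scene"]:
    p=bot.read_camera(c);save(p,c+"0.png")
    print(c,np.round(p["T"],3).tolist())
    for n,z in [("cooler",0),("plate",.028),("corner_stop",0),("seat",0),("small_bottle",0),("amber_bottle",0),("pipette",0),("marker",0),("timer",0)]:
        for r in bot.tip_of(n,p)[:2]: print(n,r["xy"],r["score"],ray(p,r["xy"],z).round(3))
o=bot.get_obs();print(o["tool_rot"],o["eef_pos"])
E
```

```text
pics
top [[-0.019, -0.996, 0.083, 0.435], [-1.0, 0.018, -0.01, 0.017], [0.008, -0.083, -0.997, 1.426], [0.0, 0.0, 0.0, 1.0]]
cooler [230.1, 216.3] 0.68 [0.531 0.146 0.   ]
plate [227.9, 214.6] 0.87 [0.535 0.15  0.028]
corner_stop [291.7, 161.6] 0.57 [ 0.703 -0.053  0.   ]
seat [394.4, 229.9] 0.25 [ 0.478 -0.373  0.   ]
small_bottle [214.3, 161.3] 0.53 [0.708 0.195 0.   ]
amber_bottle [388.6, 225.9] 0.74 [ 0.491 -0.355  0.   ]
pipette [326.0, 272.3] 0.6 [ 0.35  -0.152  0.   ]
marker [156.6, 276.4] 0.68 [0.347 0.378 0.   ]
marker [213.6, 160.5] 0.25 [0.711 0.197 0.   ]
timer [159.5, 167.1] 0.94 [0.692 0.369 0.   ]
timer [227.1, 210.7] 0.63 [0.549 0.155 0.   ]
scene [[-0.887, -0.245, 0.392, -0.036], [-0.462, 0.497, -0.734, 1.03], [-0.015, -0.832, -0.554, 0.833], [0.0, 0.0, 0.0, 1.0]]
cooler [153.2, 278.1] 0.52 [0.697 0.367 0.   ]
seat [331.3, 171.4] 0.54 [ 0.495 -0.37   0.   ]
small_bottle [187.1, 243.1] 0.69 [0.708 0.206 0.   ]
amber_bottle [333.4, 172.5] 0.94 [ 0.485 -0.366  0.   ]
pipette [349.0, 210.6] 0.76 [ 0.349 -0.159  0.   ]
marker [344.0, 212.9] 0.41 [ 0.358 -0.14   0.   ]
timer [153.8, 279.4] 0.56 [0.693 0.37  0.   ]
[-1.27577529e-05  1.54268122e-01  9.88029021e-01  3.11748384e-05] [0.20576129 0.64290268 0.23132123]
```

```bash
python3 - <<'E'
import cv2
a=cv2.imread("pics/top0.png")[100:320,130:430];cv2.imwrite("pics/topc.png",cv2.resize(a,None,fx=2.6,fy=2.6,interpolation=cv2.INTER_CUBIC))
E
```

```text
(no output)
```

View pics/topc.png

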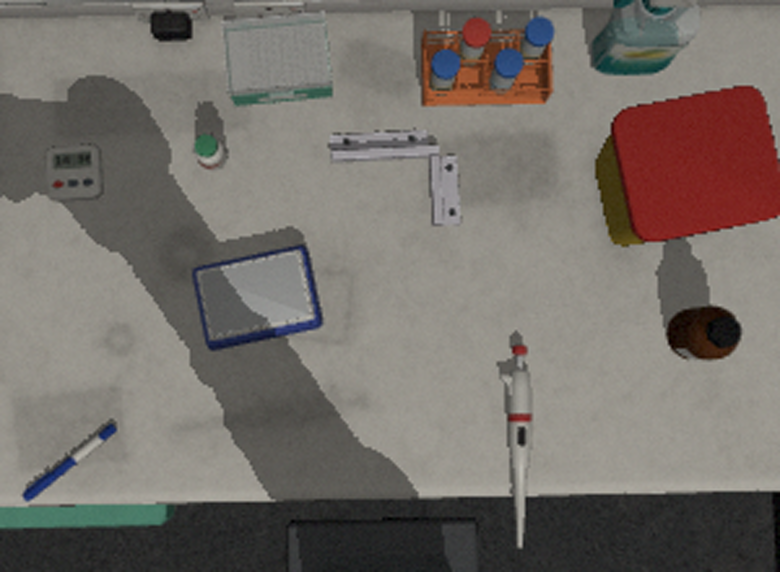

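View pics/scene0.png

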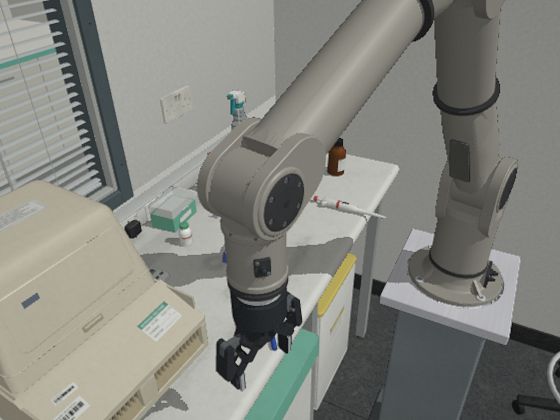

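The top crop shows the blue cooler with corners near (193,268), (307,246), (322,325) and (210,349), and the stop's inner corner near (432,158). The pipette lies at (518,430) and the bottle at (208,150). The scene view of the cooler is blocked by the arm. Next I measure the cooler and stop edges.

```bash
cat >> h.py <<'E'
def blue(p,z=.028,hull=True):
    im=np.array(p["pixels"]);h=cv2.cvtColor(im,cv2.COLOR_RGB2HSV)
    m=((h[...,0]>108)&(h[...,0]<130)&(h[...,1]>110)).astype(np.uint8)
    c=ray(p,[0,0],0)
    n,l,s,ce=cv2.connectedComponentsWithStats(m,connectivity=8)
    best=[i for i in range(1,n) if s[i,4]>40]
    out=[]
    for i in best:
        ys,xs=np.nonzero(l==i)
        w=np.array([ray(p,(x,y),z)[:2] for x,y in zip(xs,ys)])
        out.append((cv2.minAreaRect((w*1000).astype(np.float32)),s[i,4]))
    return out
def ortho(p,x0,x1,y0,y1,z,s=1000):
    # image up=+x, right=-y
    K=np.array(p["camera_matrix"]);W=np.linalg.inv(np.array(p["T"]))
    X,Y=np.meshgrid(np.arange(x1,x0,-1/s),np.arange(y1,y0,-1/s),indexing="ij")
    P=np.stack([X,Y,np.full_like(X,z),np.ones_like(X)],-1)@W[:3].T@K.T
    uv=(P[...,:2]/P[...,2:]).astype(np.float32)
    return cv2.remap(np.array(p["pixels"]),uv[...,0],uv[...,1],cv2.INTER_CUBIC)
E
python3 - <<'E'
from h import *
p=bot.read_camera("top")
for b in blue(p): print(b)
o=ortho(p,.60,.74,-.10,.10,.02,4000)
cv2.imwrite("pics/o1.png",o[...,::-1])
E
```

```text
(((859.0369873046875, -197.94125366210938), (24.77787971496582, 32.36014938354492), 15.236559867858887), np.int32(41))
(((815.9550170898438, -160.756591796875), (28.486072540283203, 32.35014724731445), 88.43095397949219), np.int32(54))
(((536.5670776367188, 148.5853729248047), (100.02717590332031, 137.40440368652344), 10.838309288024902), np.int32(186))
(((327.5339050292969, 396.0108337402344), (11.512417793273926, 70.94464111328125), 37.8577880859375), np.int32(84))
```

View pics/o1.png

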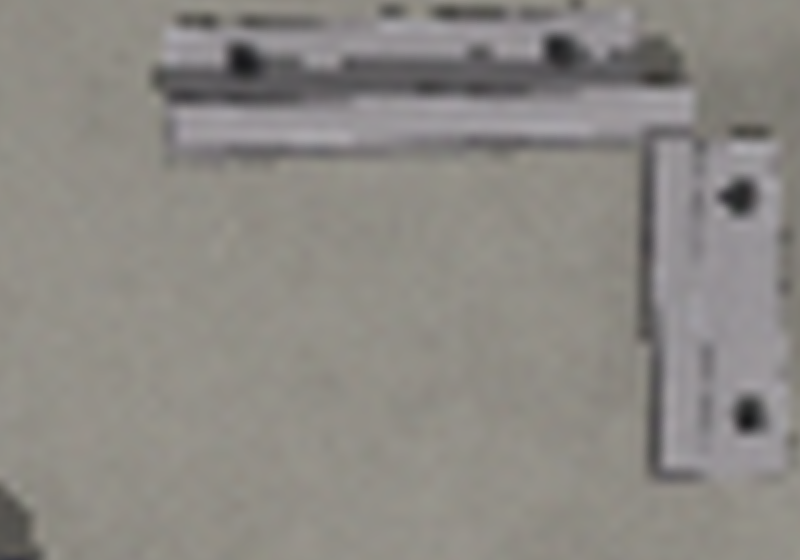

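The stop's inner corner is at about (0.706, -0.062) with yaw 0.026. In the crop, the rails' inner edges meet at pixel (650,135). The cooler is at (0.537, 0.149) with yaw 0.189.

I'll push from the +y face first, then from the -x face, then -y again.

```bash
cat >> h.py <<'E'
from scipy.spatial.transform import Rotation as Ro
def go(x,y,z,ang,base=None):
    """shift for TCP to x,y,z pointing down with tool y at world angle ang (rad)"""
    o=bot.get_obs();q=o["tool_rot"];R=Ro.from_quat([q[1],q[2],q[3],q[0]])
    c,s=np.cos(ang),np.sin(ang)
    Rt=Ro.from_matrix(np.column_stack([np.cross([c,s,0],[0,0,-1]),[c,s,0],[0,0,-1]]))
    d=R.inv().apply(np.array([x,y,z])-o["eef_pos"])*1000
    print("turn",(R.inv()*Rt).as_rotvec().round(4).tolist(),"shift",d.round(1).tolist())
E
python3 -c "
from h import *
go(.5174,.2488,.12,.189)"
```

```text
turn [0.0, -0.0001, 1.0719] shift [-416.9, -280.3, 111.3]
```

Request:
jog_arm(motion=[[0,0,1.072,-417,-280,111,50],[0,0,1.072,-417,-280,111,50],[0,0,1.072,-417,-280,111,50],[0,0,1.072,-417,-280,111,50],[0,0,1.072,-417,-280,111,50],[0,0,1.072,-417,-280,111,50],[0,0,1.072,-417,-280,111,50],[0,0,1.072,-417,-280,111,50],[0,0,1.072,-417,-280,111,50],[0,0,1.072,-417,-280,111,50]])

```text
t: 2.3
eef_pos: [0.5179, 0.2484, 0.1202]
tool_rot: [-0.0, 0.638, 0.77, -0.0]
contact_force: [-0.2, 0.7, 0.1]
gripper_width: 0.587
grasp_force: 0.0
```

```bash
python3 - <<'E'
from h import *
p=bot.read_camera("scene");q=bot.read_camera("top")
print(blue(q))
a=np.array(p["pixels"])[170:400,100:420];b=np.array(q["pixels"])[100:320,130:430]
b=cv2.resize(b,(400,293));a=cv2.resize(a,(400,288))
cv2.imwrite("pics/s2.png",np.vstack([a,b])[...,::-1])
E
```

```text
[(((816.4053344726562, -82.76914978027344), (30.960973739624023, 32.11016845703125), 33.13080596923828), np.int32(51)), (((816.7916259765625, -159.97645568847656), (30.97174072265625, 32.654048919677734), 70.23680877685547), np.int32(56)), (((536.2974243164062, 148.65280151367188), (99.86909484863281, 137.64332580566406), 11.216357231140137), np.int32(188)), (((318.86041259765625, 407.16937255859375), (11.512417793273926, 42.678672790527344), 37.8577880859375), np.int32(54))]
```

View pics/s2.png

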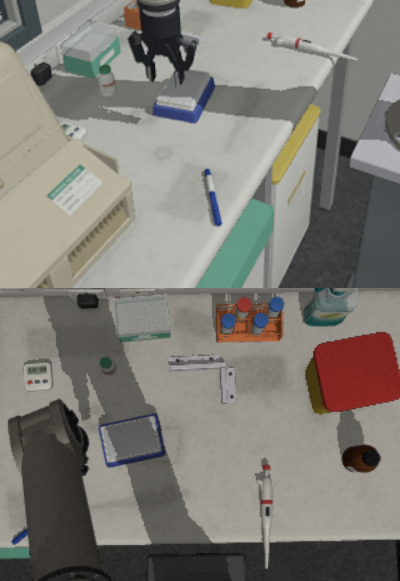

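The gripper hovers just left of the cooler (lower panel, cooler near (132,440)) and nothing is in its way. I'll descend beside the cooler.

Request:
jog_arm(motion=[[0,0,0,0,0,50,50],[0,0,0,0,0,90,50],[0,0,0,0,0,108,50],[0,0,0,0,0,110,50],[0,0,0,-5,0,110,50],[0,0,0,-10,0,110,50],[0,0,0,-12,0,110,50],[0,0,0,-14,0,110,50]])

```text
t: 3.4
eef_pos: [0.5205, 0.2352, 0.0108]
tool_rot: [0.0, 0.637, 0.771, 0.0]
contact_force: [0.0, -0.1, 0.3]
gripper_width: 0.584
grasp_force: 0.0
```

Request:
jog_arm(motion=[[0,0,0,-2,0,0,50],[0,0,0,-5,0,0,50],[0,0,0.006,-8,0,0,50],[0,0,0.012,-12,-0.1,0,50],[0,0,0.02,-17,-0.2,0,50],[0,0,0.028,-23,-0.3,0,50],[0,0,0.036,-29,-0.5,0,50],[0,0,0.044,-35,-0.8,0,50],[0,0,0.05,-39,-1,0,50],[0,0,0.05,-40,-1,0,50]])

```text
t: 4.65
eef_pos: [0.5267, 0.1954, 0.0103]
tool_rot: [-0.0, 0.657, 0.754, -0.0]
contact_force: [0.1, 1.7, -0.3]
gripper_width: 0.585
grasp_force: 1.0
```

```bash
python3 - <<'E'
from h import *
q=bot.read_camera("top")
print([b for b in blue(q) if b[0][0][0]<750])
for n,z in [("cooler",0),("plate",.028)]:
    for r in bot.tip_of(n,q)[:1]: print(n,ray(q,r["xy"],z).round(3),r["score"])
o=ortho(q,.42,.74,-.10,.32,.028,1800)
cv2.imwrite("pics/o3.png",o[...,::-1])
E
```

```text
[(((539.553466796875, 113.60273742675781), (99.83088684082031, 137.43922424316406), 9.246976852416992), np.int32(179)), (((327.5339050292969, 396.0108337402344), (11.512417793273926, 70.94464111328125), 37.8577880859375), np.int32(83))]
cooler [0.538 0.113 0.   ] 0.85
plate [0.552 0.117 0.028] 0.86
```

View pics/o3.png

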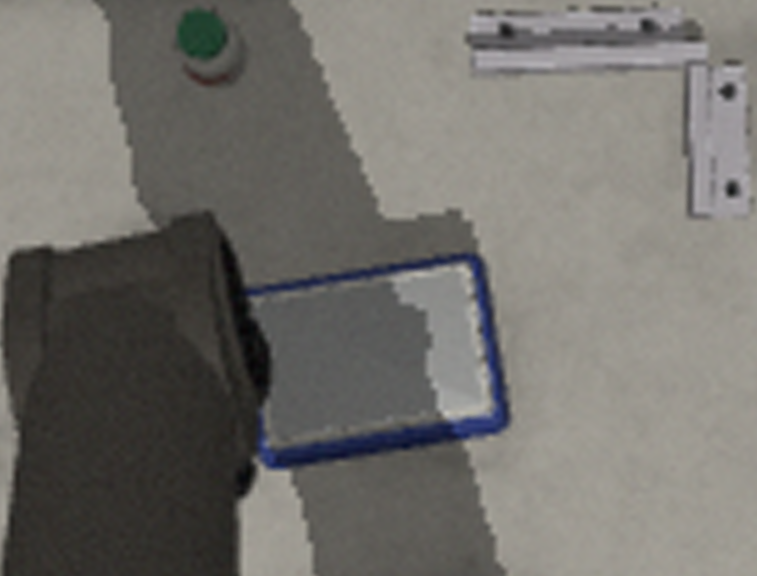

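The ortho shows the cooler moving with the fingers and the plate still centred on it. Cooler corners run from about (250,290) to (505,425). I'll carry on pushing.

Request:
jog_arm(motion=[[0,0,0.004,-3,0,0,50],[0,0,0.01,-8,0,0,50],[0,0,0.018,-14,-0.1,0,50],[0,0,0.026,-20,-0.2,0,50],[0,0,0.034,-27,-0.4,0,50],[0,0,0.043,-34,-0.7,0,50],[0,0,0.052,-41,-1,0,50],[0,0,0.061,-48,-1.3,0,50],[0,0,0.07,-55,-1.7,0,50],[0,0,0.078,-61,-2.1,0,50]])

```text
t: 6.05
eef_pos: [0.5331, 0.1346, 0.0103]
tool_rot: [0.0, 0.685, 0.728, -0.0]
contact_force: [0.4, 3.6, -1.1]
gripper_width: 0.585
grasp_force: 1.1
```

Request:
jog_arm(motion=[[0,0,0.008,-5,0,0,50],[0,0,0.015,-11,-0.3,0,50],[0,0,0.022,-17,-0.5,0,50],[0,0,0.03,-22,-0.8,0,50],[0,0,0.036,-27,-1,0,50],[0,0,0.04,-30,-1,0,50],[0,0,0.042,-31,-1,0,50],[0,0,0.042,-31,-1,0,50]])

```text
t: 7.05
eef_pos: [0.534, 0.104, 0.0103]
tool_rot: [0.0, 0.7, 0.714, -0.0]
contact_force: [-0.5, 0.7, -0.5]
gripper_width: 0.586
grasp_force: 0.5
```

```bash
python3 - <<'E'
from h import *
q=bot.read_camera("top")
print([b for b in blue(q) if b[0][0][0]<750])
o=bot.get_obs();print(o["eef_pos"],o["tool_rot"])
c,yaw=[(b[0][0],np.radians(b[0][2])) for b in blue(q) if 450<b[0][0][0]<750][0]
go(c[0]/1000-.10,c[1]/1000,.12,np.pi/2+.026)
E
```

```text
[(((492.7060546875, 10.953353881835938), (10.761963844299316, 118.61332702636719), 3.832385778427124), np.int32(112)), (((327.5339050292969, 396.0108337402344), (11.512417793273926, 70.94464111328125), 37.8577880859375), np.int32(84))]
[0.53393922 0.10395251 0.0102737 ] [ 4.68879725e-05  7.00378668e-01  7.13771464e-01 -1.24350324e-04]
turn [-0.0003, 0.0001, -1.5779] shift [-90.3, -143.0, -109.7]
```

Request:
jog_arm(motion=[[0,0,0,10,0,0,50],[0,0,0,25,0,0,50],[0,0,0,35,0,0,50],[0,0,0,35,0,-40,50],[0,0,0,35,0,-90,50],[0,0,0,60,0,-110,50],[0,0,0,120,0,-110,50],[0,0,0,150,0,-110,50],[0,0,0,150,0,-110,50]])

```text
t: 8.22
eef_pos: [0.5301, 0.2585, 0.1201]
tool_rot: [-0.001, 0.698, 0.716, 0.0]
contact_force: [0.2, -1.1, -0.6]
gripper_width: 0.582
grasp_force: 0.0
```

```bash
python3 - <<'E'
from h import *
q=bot.read_camera("top")
print([b for b in blue(q) if b[0][0][0]<750])
o=bot.get_obs();print(o["eef_pos"],o["tool_rot"])
cv2.imwrite("pics/o4.png",ortho(q,.42,.74,-.10,.32,.028,1800)[...,::-1])
for b in blue(q):
    if 450<b[0][0][0]<750 and b[1]>120:
        c,yaw=b[0][0],np.radians(b[0][2]);go(c[0]/1000-.09,c[1]/1000,.12,np.pi/2+yaw);print(yaw)
E
```

```text
[(((536.2493286132812, 24.32876968383789), (97.62017822265625, 135.0743865966797), 2.5036091804504395), np.int32(166))]
[0.53048419 0.25581845 0.1200764 ] [-6.31653867e-05  6.99238860e-01  7.14888097e-01 -1.45940145e-04]
turn [-0.0003, -0.0001, -1.5924] shift [-229.6, -89.3, 0.1]
0.04369622338201702
```

View pics/o4.png

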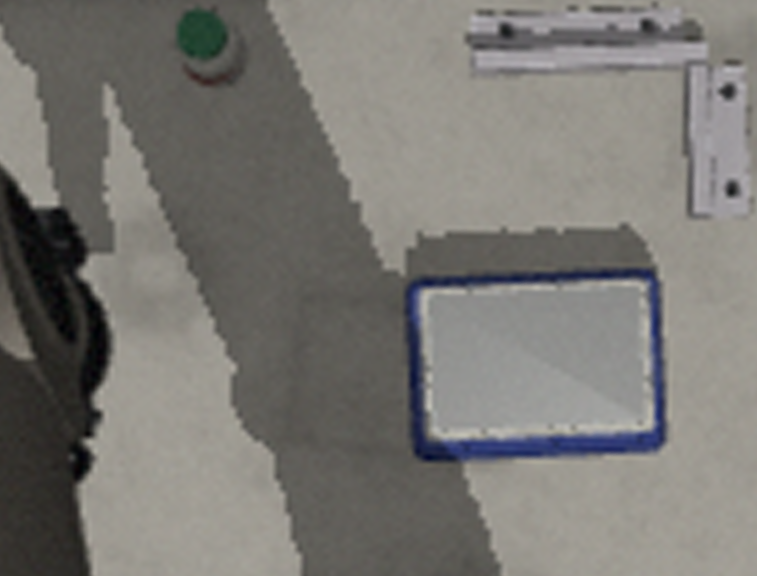

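The cooler sits at about (0.537, 0.023) with yaw 0.04, and the plate is centred on it. The right edge at column 662 clears the side rail at column 690. I'll move to behind the -x face.

```bash
python3 -c "
from h import *
go(.452,.020,.12,np.pi/2+.035)"
```

```text
turn [-0.0003, -0.0001, -1.5837] shift [-234.0, -83.7, 0.1]
```

Request:
jog_arm(motion=[[0,0,-0.18,-20,-40,0,50],[0,0,-0.36,-40,-84,0,50],[0,0,-0.54,-80,-84,0,50],[0,0,-0.72,-120,-84,0,50],[0,0,-0.9,-160,-84,0,50],[0,0,-1.08,-200,-84,0,50],[0,0,-1.26,-234,-84,0,50],[0,0,-1.44,-234,-84,0,50],[0,0,-1.584,-234,-84,0,50],[0,0,-1.584,-234,-84,0,50]])

```text
t: 9.52
eef_pos: [0.4511, 0.0172, 0.1203]
tool_rot: [-0.0, -0.014, 1.0, -0.0]
contact_force: [0.4, 1.0, -0.0]
gripper_width: 0.586
grasp_force: 0.0
```

```bash
python3 -c "
from h import *
print(bot.get_obs()['q'],bot.get_obs()['eef_pos'])
go(.452,.020,.01,np.pi/2+.035)"
```

```text
[-0.26501146  0.2678464   0.10195441  2.18115869 -0.04168992  0.69476809
  1.46459524] [0.4511382  0.01719982 0.12026201]
turn [-0.0003, -0.0004, -0.0066] shift [-1.0, 2.8, 110.3]
```

Request:
jog_arm(motion=[[0,0,0,0,3,50,50],[0,0,0,0,3,90,50],[0,0,0,0,3,108,50],[0,0,0,0,3,110,50],[0,0,0,-6,3,110,50],[0,0,0,-12,3,110,50],[0,0,0,-17,3,110,50],[0,0,0,-20,3,110,50],[0,0,0,-23,3,110,50],[0,0,0,-26,3,110,50]])

```text
t: 10.78
eef_pos: [0.4774, 0.0224, 0.0103]
tool_rot: [-0.0, -0.016, 1.0, 0.0]
contact_force: [-1.8, 0.5, 1.2]
gripper_width: 0.586
grasp_force: 1.4
```

Request:
jog_arm(motion=[[0,0,0,-4,0,0,50],[0,0,0,-9,0,0,50],[0,0,0,-15,0,0,50],[0,0,0,-21,0,0,50],[0,0,0,-28,0,0,50],[0,0,0,-35,0,0,50],[0,0,0,-42,0,0,50],[0,0,0,-48,0,0,50],[0,0,0,-52,0,0,50],[0,0,0,-54,0,0,50]])

```text
t: 12.02
eef_pos: [0.5316, 0.0241, 0.0103]
tool_rot: [-0.0, -0.016, 1.0, 0.0]
contact_force: [-2.4, 0.4, -0.1]
gripper_width: 0.585
grasp_force: 1.1
```

```bash
python3 - <<'E'
from h import *
q=bot.read_camera("top");s=bot.read_camera("scene")
print([b for b in blue(q) if b[0][0][0]<750])
a=cv2.resize(np.array(s["pixels"])[170:330,150:380],(640,445))
cv2.imwrite("pics/s5.png",a[...,::-1])
E
```

```text
[(((327.5339050292969, 396.0108337402344), (11.512417793273926, 70.94464111328125), 37.8577880859375), np.int32(84))]
```

View pics/s5.png

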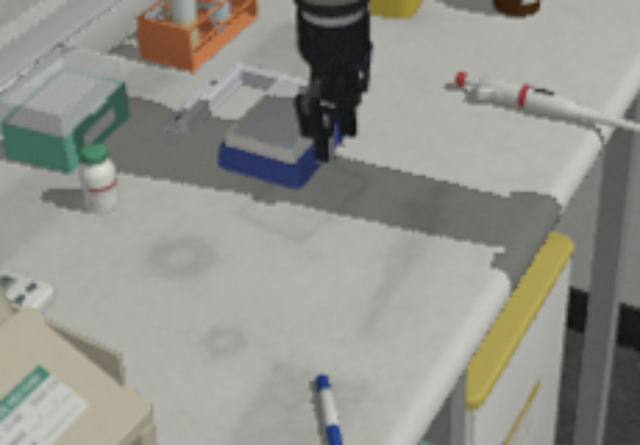

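The scene view shows the cooler at about (270,150) sliding flat toward the stop, with the plate in place and the fingers on its near face.

Request:
jog_arm(motion=[[0,0,0,-4,0,0,50],[0,0,0,-9,0,0,50],[0,0,0,-15,0,0,50],[0,0,0,-21,0,0,50],[0,0,0,-27,0,0,50],[0,0,0,-33,0,0,50],[0,0,0,-38,0,0,50],[0,0,0,-42,0,0,50],[0,0,0,-45,0,0,50],[0,0,0,-47,0,0,50]])

```text
t: 13.38
eef_pos: [0.5785, 0.0257, 0.0103]
tool_rot: [-0.0, -0.016, 1.0, 0.0]
contact_force: [-3.2, -0.3, 1.4]
gripper_width: 0.588
grasp_force: 1.8
```

Request:
jog_arm(motion=[[0,0,0,-2,0,0,50],[0,0,0,-4,0,0,50],[0,0,0,-5,0,0,50],[0,0,0,-6,0,0,50],[0,0,0,-7,0,0,50]])

```text
t: 14.0
eef_pos: [0.5853, 0.0259, 0.0103]
tool_rot: [-0.0, -0.016, 1.0, 0.0]
contact_force: [-3.4, 0.5, 1.2]
gripper_width: 0.584
grasp_force: 1.8
```

Request:
jog_arm(motion=[[0,0,0,-1,0,0,50],[0,0,0,-2,0,0,50],[0,0,0,-3,0,0,50]])

```text
t: 14.38
eef_pos: [0.5885, 0.026, 0.0103]
tool_rot: [-0.0, -0.016, 1.0, 0.0]
contact_force: [-3.3, -0.2, 1.0]
gripper_width: 0.584
grasp_force: 1.7
```

Request:
jog_arm(motion=[[0,0,0,-1,0,0,50],[0,0,0,-1.5,0,0,50]])

```text
t: 14.62
eef_pos: [0.59, 0.026, 0.0103]
tool_rot: [0.0, -0.016, 1.0, 0.0]
contact_force: [-3.0, 0.6, 0.4]
gripper_width: 0.592
grasp_force: 1.7
```

Request:
jog_arm(motion=[[0,0,0,-1,0,0,50],[0,0,0,-1.5,0,0,50],[0,0,0,-2,0,0,50]])

```text
t: 15.0
eef_pos: [0.5904, 0.0261, 0.0102]
tool_rot: [-0.002, -0.016, 1.0, -0.0]
contact_force: [-7.9, -0.4, 6.3]
gripper_width: 0.586
grasp_force: 4.6
```

Request:
jog_arm(motion=[[0,0,0,-0.5,0,0,50],[0,0,0,-1,0,0,50]])

```text
t: 15.25
eef_pos: [0.5905, 0.026, 0.0102]
tool_rot: [-0.002, -0.016, 1.0, -0.0]
contact_force: [-10.2, -1.0, 8.7]
gripper_width: 0.588
grasp_force: 6.1
```

Request:
jog_arm(motion=[[0,0,0,5,0,0,50],[0,0,0,20,0,0,50],[0,0,0,35,0,0,50],[0,0,0,35,0,-40,50],[0,0,0,35,0,-90,50],[0,0,0,35,0,-110,50],[0,0,0,35,60,-110,50],[0,0,0,35,120,-110,50],[0,0,0,35,180,-110,50],[0,0,0,35,180,-110,50]])

```text
t: 16.5
eef_pos: [0.5502, 0.2119, 0.1202]
tool_rot: [0.0, -0.021, 1.0, 0.002]
contact_force: [-0.5, -0.3, -0.5]
gripper_width: 0.583
grasp_force: 0.0
```

```bash
python3 - <<'E'
from h import *
q=bot.read_camera("top")
print([b for b in blue(q) if b[0][0][0]<750])
cv2.imwrite("pics/o6.png",ortho(q,.56,.76,-.12,.15,.024,2900)[...,::-1])
go(.648,.120,.12,.026)
E
```

```text
[(((636.039794921875, 24.24917984008789), (137.53968811035156, 78.71377563476562), 88.96543884277344), np.int32(188)), (((327.5339050292969, 396.0108337402344), (11.512417793273926, 70.94464111328125), 37.8577880859375), np.int32(84))]
turn [0.0007, -0.0009, 1.5824] shift [-93.8, -91.4, -0.0]
```

View pics/o6.png

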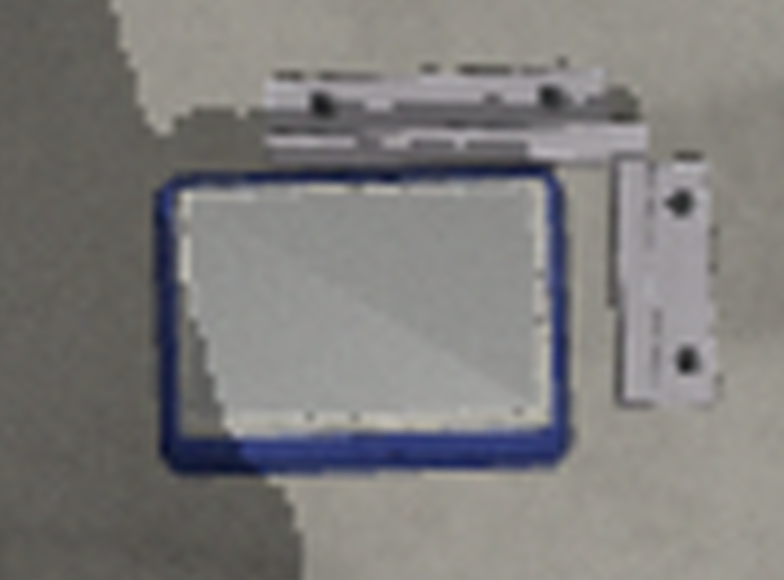

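The ortho shows the cooler's far edge along the back rail (row ~170). A gap of about 16 mm remains to the side rail, between columns 567 and 615. Next I push on the +y face.

```bash
python3 -c "
from h import *
go(.645,.134,.12,.026)"
```

```text
turn [0.0007, -0.0009, 1.5824] shift [-91.3, -77.3, -0.0]
```

Request:
jog_arm(motion=[[0,0,0.18,-20,-15,0,50],[0,0,0.36,-40,-30,0,50],[0,0,0.54,-60,-45,0,50],[0,0,0.72,-80,-60,0,50],[0,0,0.9,-91,-77,0,50],[0,0,1.08,-91,-77,0,50],[0,0,1.26,-91,-77,0,50],[0,0,1.44,-91,-77,0,50],[0.001,-0.001,1.582,-91,-77,0,50],[0.001,-0.001,1.582,-91,-77,0,50]])

```text
t: 17.8
eef_pos: [0.6452, 0.129, 0.1202]
tool_rot: [0.001, 0.7, 0.714, -0.001]
contact_force: [-0.3, 0.3, 0.2]
gripper_width: 0.588
grasp_force: 0.0
```

```bash
python3 -c "
from h import *
go(.645,.130,.01,.026)"
```

```text
turn [-0.0003, 0.0024, -0.0059] shift [1.3, -0.1, 110.2]
```

Request:
jog_arm(motion=[[0,0.002,-0.006,1,0,50,50],[0,0.002,-0.006,1,0,90,50],[0,0.002,-0.006,1,0,108,50],[0,0.002,-0.006,1,0,110,50],[0,0.002,-0.006,-6,0,110,50],[0,0.002,-0.006,-13,0,110,50],[0,0.002,-0.006,-18,0,110,50],[0,0.002,-0.006,-21,0,110,50],[0,0.002,-0.006,-24,0,110,50],[0,0.002,-0.006,-27,0,110,50]])

```text
t: 19.05
eef_pos: [0.6458, 0.1056, 0.0104]
tool_rot: [-0.001, 0.697, 0.717, 0.001]
contact_force: [-2.2, 5.0, 3.2]
gripper_width: 0.586
grasp_force: 2.6
```

Request:
jog_arm(motion=[[0,0,0,-2,0,0,50],[0,0,0,-4,0,0,50],[0,0,0,-6,0,0,50],[0,0,0,-7.5,0,0,50],[0,0,0,-8.5,0,0,50]])

```text
t: 19.68
eef_pos: [0.6456, 0.0983, 0.0104]
tool_rot: [-0.002, 0.697, 0.717, 0.001]
contact_force: [-3.1, 7.1, 4.0]
gripper_width: 0.586
grasp_force: 3.6
```

Request:
jog_arm(motion=[[0,0,0,-1,0,0,50],[0,0,0,-2,0,0,50],[0,0,0,-3,0,0,50],[0,0,0,-4,0,0,50]])

```text
t: 20.18
eef_pos: [0.6458, 0.0944, 0.0104]
tool_rot: [-0.002, 0.697, 0.717, 0.001]
contact_force: [-3.1, 6.5, 3.2]
gripper_width: 0.586
grasp_force: 3.6
```

Request:
jog_arm(motion=[[0,0,0,-1,0,0,50],[0,0,0,-2,0,0,50]])

```text
t: 20.42
eef_pos: [0.6458, 0.0924, 0.0104]
tool_rot: [-0.002, 0.697, 0.717, 0.001]
contact_force: [-2.1, 7.5, 3.6]
gripper_width: 0.586
grasp_force: 3.6
```

Request:
jog_arm(motion=[[0,0,0,-1,0,0,50],[0,0,0,-2,0,0,50]])

```text
t: 20.68
eef_pos: [0.6459, 0.0904, 0.0104]
tool_rot: [-0.002, 0.697, 0.717, 0.001]
contact_force: [-3.2, 7.2, 3.6]
gripper_width: 0.585
grasp_force: 3.6
```

Request:
jog_arm(motion=[[0,0,0,-1,0,0,50],[0,0,0,-2,0,0,50]])

```text
t: 20.92
eef_pos: [0.6459, 0.0895, 0.0104]
tool_rot: [-0.003, 0.697, 0.717, 0.001]
contact_force: [-3.2, 10.7, 4.3]
gripper_width: 0.581
grasp_force: 5.2
```

Request:
jog_arm(motion=[[0,0,0,-1,0,0,50],[0,0,0,-2,0,0,50]])

```text
t: 21.18
eef_pos: [0.6459, 0.0893, 0.0104]
tool_rot: [-0.003, 0.696, 0.718, 0.002]
contact_force: [-3.5, 12.3, 5.6]
gripper_width: 0.584
grasp_force: 6.8
```

Side-rail contact is reached. I'll back off, check, then nudge the -x face once more.

Request:
jog_arm(motion=[[0,0,0,3,0,0,50],[0,0,0,12,0,0,50],[0,0,0,25,0,0,50],[0,0,0,25,0,-50,50],[0,0,0,25,0,-100,50],[0,0,0,25,0,-110,50],[0,0,0,60,-60,-110,50],[0,0,0,100,-90,-110,50],[0,0,0,100,-90,-110,50]])

```text
t: 22.3
eef_pos: [0.5501, 0.1858, 0.1191]
tool_rot: [-0.002, 0.695, 0.719, -0.001]
contact_force: [0.4, -0.8, 0.7]
gripper_width: 0.584
grasp_force: 0.0
```

```bash
python3 - <<'E'
from h import *
q=bot.read_camera("top")
print([b for b in blue(q) if b[0][0][0]<750])
cv2.imwrite("pics/o7.png",ortho(q,.56,.76,-.12,.15,.024,2900)[...,::-1])
go(.562,.010,.12,np.pi/2+.026)
E
```

```text
[(((649.7404174804688, 8.508243560791016), (101.4063949584961, 138.647705078125), 2.564931869506836), np.int32(230)), (((327.5339050292969, 396.0108337402344), (11.512417793273926, 70.94464111328125), 37.8577880859375), np.int32(84))]
turn [-0.0005, -0.0021, -1.565] shift [-173.4, 4.2, -0.6]
```

View pics/o7.png

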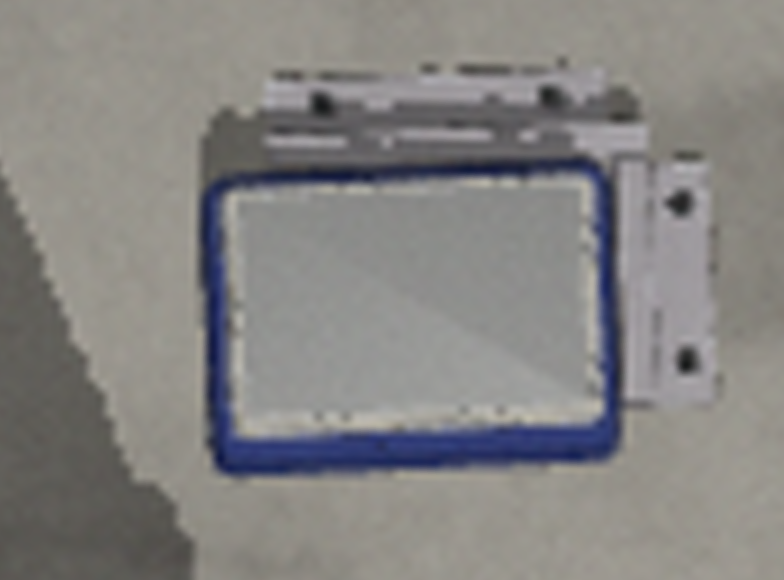

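The cooler is in the corner but yawed about 0.02 rad too far, so its left end stands 2–3 mm off the back rail (row 180 against 165 on the right). Another -x face nudge, biased left, should square it.

```bash
python3 -c "
from h import *
go(.562,.020,.12,np.pi/2+.026)"
```

```text
turn [-0.0005, -0.0021, -1.565] shift [-163.4, 4.5, -0.6]
```

Request:
jog_arm(motion=[[0,0,-0.18,-10,4,0,50],[0,0,-0.36,-30,4,0,50],[0,0,-0.54,-60,4,0,50],[0,0,-0.72,-90,4,0,50],[0,0,-0.9,-120,4,0,50],[0,0,-1.08,-150,4,0,50],[0,0,-1.26,-163,4,0,50],[0,0,-1.44,-163,4,0,50],[0,-0.002,-1.565,-163,4,0,50],[0,-0.002,-1.565,-163,4,0,50]])

```text
t: 23.6
eef_pos: [0.5627, 0.0162, 0.1198]
tool_rot: [0.0, -0.009, 1.0, -0.0]
contact_force: [-0.7, -0.2, 0.1]
gripper_width: 0.588
grasp_force: 0.0
```

```bash
python3 -c "
from h import *
go(.562,.020,.01,np.pi/2+.026)"
```

```text
turn [-0.0009, 0.0009, -0.0083] shift [0.8, 3.9, 109.8]
```

Request:
jog_arm(motion=[[0,0,-0.008,1,4,50,50],[0,0,-0.008,1,4,90,50],[0,0,-0.008,1,4,108,50],[0,0,-0.008,1,4,110,50],[0,0,-0.008,-7,4,110,50],[0,0,-0.008,-14,4,110,50],[0,0,-0.008,-19,4,110,50],[0,0,-0.008,-21,4,110,50],[0,0,-0.008,-23,4,110,50],[0,0,-0.008,-25,4,110,50]])

```text
t: 24.85
eef_pos: [0.5874, 0.0223, 0.0103]
tool_rot: [0.001, -0.015, 1.0, -0.0]
contact_force: [-0.0, -0.4, -0.9]
gripper_width: 0.584
grasp_force: 0.0
```

Request:
jog_arm(motion=[[0,0,0,-1,0,0,50],[0,0,0,-2,0,0,50],[0,0,0,-3,0,0,50],[0,0,0,-4,0,0,50]])

```text
t: 25.35
eef_pos: [0.5903, 0.0225, 0.0101]
tool_rot: [-0.001, -0.015, 1.0, -0.0]
contact_force: [-5.2, -0.5, 4.7]
gripper_width: 0.587
grasp_force: 2.7
```

Request:
jog_arm(motion=[[0,0,0,-0.5,0,0,50],[0,0,0,-1,0,0,50],[0,0,0,-1.5,0,0,50]])

```text
t: 25.72
eef_pos: [0.5904, 0.0225, 0.01]
tool_rot: [-0.002, -0.015, 1.0, -0.0]
contact_force: [-8.3, -0.1, 7.5]
gripper_width: 0.582
grasp_force: 4.8
```

Request:
jog_arm(motion=[[0,0,0,-1,0,0,50],[0,0,0,-2,0,0,50],[0,0,0,-3,0,0,50],[0,0,0,-3,0,0,50]])

```text
t: 26.22
eef_pos: [0.5906, 0.0225, 0.0099]
tool_rot: [-0.005, -0.015, 1.0, -0.0]
contact_force: [-16.3, -0.2, 16.0]
gripper_width: 0.587
grasp_force: 8.7
```

Request:
jog_arm(motion=[[0,0,0,5,0,0,50],[0,0,0,15,0,0,50],[0,0,0,35,0,0,50],[0,0,0,35,0,-40,50],[0,0,0,35,0,-90,50],[0,0,0,35,0,-110,50],[0,0,0,35,60,-110,50],[0,0,0,35,120,-110,50],[0,0,0,35,180,-110,50],[0,0,0,35,180,-110,50]])

```text
t: 27.48
eef_pos: [0.5546, 0.2088, 0.1202]
tool_rot: [0.001, -0.019, 1.0, 0.002]
contact_force: [0.4, 0.1, -0.0]
gripper_width: 0.585
grasp_force: 0.0
```

```bash
python3 - <<'E'
from h import *
L=[bot.read_camera("top") for _ in range(3)]
for q in L: print([b for b in blue(q) if 450<b[0][0][0]<750])
q=L[0]
a=ortho(q,.58,.73,-.10,.10,.028,2000);b=ortho(q,.58,.73,-.10,.10,.02,2000)
cv2.imwrite("pics/o8.png",np.hstack([a,b])[...,::-1])
# edge fits: cooler back top edge (blue start) & side rail
h=cv2.cvtColor(a,cv2.COLOR_RGB2HSV);m=(h[...,0]>105)&(h[...,0]<132)&(h[...,1]>100)
cols=np.arange(60,320);cols=cols[m[:,cols].any(0)]
for nm,f in (("top",m[:,cols].argmax(0)),("bot",m.shape[0]-1-m[::-1][:,cols].argmax(0))):
    k=np.polyfit(cols,f,1); print(nm,"yaw",-k[0], "n",len(cols))
rows=np.arange(110,230);rows=rows[m[rows].any(1)]
for nm,f in (("left",m[rows].argmax(1)),("right",m.shape[1]-1-m[rows][:,::-1].argmax(1))):
    k=np.polyfit(rows,f,1); print(nm,"yaw",k[0],"n",len(rows))
E
```

```text
[(((647.9942016601562, 8.30718994140625), (98.70712280273438, 138.63504028320312), 1.8263695240020752), np.int32(226))]
[(((647.9942016601562, 8.30718994140625), (98.70712280273438, 138.63504028320312), 1.8263695240020752), np.int32(223))]
[(((647.9942016601562, 8.30718994140625), (98.70712280273438, 138.63504028320312), 1.8263695240020752), np.int32(225))]
top yaw 0.22897152552324992 n 260
bot yaw 0.044731658524762075 n 260
left yaw 0.0445725397597055 n 120
right yaw 0.04524619765261394 n 120
```

View pics/o8.png

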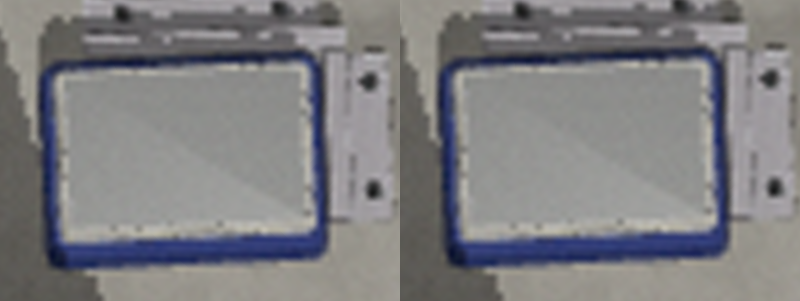

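```bash
python3 - <<'E'
from h import *
q=bot.read_camera("top"); p0=dict(q); p0["pixels"]=cv2.imread("pics/top0.png")[...,::-1]
def fit(p,z,x,y,ax,ch):
    # edge in window; ax=0 edge runs along y (find x), ax=1 edge runs along x (find y)
    o=ortho(p,x[0],x[1],y[0],y[1],z,2000).astype(np.float32)
    g=o@np.array(ch,np.float32)
    g=cv2.GaussianBlur(g,(0,0),3)
    if ax==1:g=g.T
    d=np.abs(np.gradient(g,axis=0))
    r=np.arange(d.shape[0])[:,None]; d=d**3
    pos=(d*r).sum(0)/d.sum(0); t=np.arange(len(pos))
    for _ in range(4):
        k=np.polyfit(t,pos,1);e=np.abs(pos-np.polyval(k,t));s=e<max(1.5*np.median(e),.3);t,pos=t[s],pos[s]
    n=d.shape[1]
    mid=np.polyval(k,n/2)/2000
    yaw=-k[0] if ax==0 else k[0]
    val=(x[1]-mid) if ax==0 else (y[1]-mid)
    return round(float(yaw),4),round(float(val),4),round(float(e.mean()/2),2)
G=[.33,.33,.33];B=[-.5,-.5,1]
print("stop back inner top",fit(p0,.02,(.695,.713),(-.045,.045),0,G))
print("stop back outer flange",fit(p0,.004,(.725,.748),(-.045,.045),0,G))
print("stop side inner top",fit(p0,.02,(.63,.695),(-.074,-.056),1,G))
print("stop side outer flange",fit(p0,.004,(.63,.695),(-.105,-.085),1,G))
print("side flange now",fit(q,.004,(.63,.695),(-.105,-.085),1,G))
print("cooler back",fit(q,.028,(.69,.712),(-.045,.06),0,B))
print("cooler near bottom",fit(q,.0,(.585,.605),(-.045,.06),0,B))
print("cooler left",fit(q,.028,(.62,.69),(.07,.09),1,B))
print("cooler right",fit(q,.028,(.62,.69),(-.075,-.053),1,B))
E
```

```text
stop back inner top (0.0324, 0.7046, 0.06)
stop back outer flange (0.0228, 0.7334, 0.21)
stop side inner top (0.0397, -0.0636, 0.37)
stop side outer flange (0.019, -0.0957, 0.08)
side flange now (0.0128, -0.0959, 0.09)
cooler back (0.0347, 0.6987, 0.37)
cooler near bottom (0.0376, 0.6009, 0.05)
cooler left (0.0084, 0.0771, 0.08)
cooler right (0.0311, -0.0586, 0.03)
```

```bash
python3 -c "
from h import *
go(.652,.120,.12,.03)"
```

```text
turn [0.0, 0.0023, 1.5678] shift [-93.9, -82.3, 0.3]
```

Request:
jog_arm(motion=[[0,0,0.18,-20,-15,0,50],[0,0,0.36,-40,-30,0,50],[0,0,0.54,-60,-45,0,50],[0,0,0.72,-80,-60,0,50],[0,0,0.9,-94,-75,0,50],[0,0,1.08,-94,-75,0,50],[0,0,1.26,-94,-75,0,50],[0,0,1.44,-94,-75,0,50],[0,0.002,1.568,-94,-75,0,50],[0,0.002,1.568,-94,-75,0,50]])

```text
t: 28.92
eef_pos: [0.6518, 0.1274, 0.1203]
tool_rot: [0.0, 0.696, 0.718, -0.0]
contact_force: [-0.1, 0.2, -0.2]
gripper_width: 0.584
grasp_force: 0.0
```

```bash
python3 -c "
from h import *
print(bot.get_obs()['eef_pos'])
go(.652,.096,.01,.03)"
```

```text
[0.65183112 0.12735988 0.1203491 ]
turn [0.0001, 0.0002, 0.0006] shift [-31.3, -0.8, 110.4]
```

Request:
jog_arm(motion=[[0,0,0,0,0,50,50],[0,0,0,0,0,90,50],[0,0,0,0,0,108,50],[0,0,0,0,0,110,50],[0,0,0,-12,0,110,50],[0,0,0,-22,0,110,50],[0,0,0,-29,0,110,50],[0,0,0,-33,0,110,50],[0,0,0,-35,0,110,50],[0,0,0,-36,0,110,50]])

```text
t: 30.18
eef_pos: [0.6529, 0.0937, 0.0103]
tool_rot: [-0.0, 0.696, 0.718, 0.0]
contact_force: [0.1, -0.4, 0.5]
gripper_width: 0.588
grasp_force: 0.0
```

Request:
jog_arm(motion=[[0,0,0,-1,0,0,50],[0,0,0,-2,0,0,50]])

```text
t: 30.42
eef_pos: [0.6529, 0.0917, 0.0102]
tool_rot: [-0.0, 0.696, 0.718, 0.0]
contact_force: [0.9, 0.0, -0.1]
gripper_width: 0.584
grasp_force: 0.0
```

Request:
jog_arm(motion=[[0,0,0,-1,0,0,50],[0,0,0,-2,0,0,50],[0,0,0,-2,0,0,50]])

```text
t: 30.8
eef_pos: [0.653, 0.0901, 0.0103]
tool_rot: [-0.001, 0.696, 0.718, 0.001]
contact_force: [-0.6, 2.4, -0.0]
gripper_width: 0.586
grasp_force: 1.1
```

Request:
jog_arm(motion=[[0,0,0,-1,0,0,50],[0,0,0,-2,0,0,50],[0,0,0,-2,0,0,50]])

```text
t: 31.18
eef_pos: [0.6529, 0.0899, 0.0103]
tool_rot: [-0.001, 0.695, 0.719, 0.001]
contact_force: [-1.2, 6.4, 0.8]
gripper_width: 0.585
grasp_force: 3.1
```

Request:
jog_arm(motion=[[0,0,0,-1,0,0,50],[0,0,0,-2,0,0,50],[0,0,0,-2,0,0,50]])

```text
t: 31.55
eef_pos: [0.6529, 0.0897, 0.0102]
tool_rot: [-0.002, 0.695, 0.719, 0.002]
contact_force: [-0.4, 10.1, 1.4]
gripper_width: 0.585
grasp_force: 4.8
```

It stiffened immediately on contact, so the cooler is seated. I'll retreat and do a final check.

Request:
jog_arm(motion=[[0,0,0,4,0,0,50],[0,0,0,12,0,0,50],[0,0,0,28,0,0,50],[0,0,0,28,0,-50,50],[0,0,0,28,0,-110,50],[0,0,0,60,-60,-150,50],[0,0,0,120,-90,-150,50],[0,0,0,150,-90,-150,50],[0,0,0,150,-90,-150,50]])

```text
t: 32.67
eef_pos: [0.5565, 0.2386, 0.1605]
tool_rot: [-0.001, 0.693, 0.721, 0.001]
contact_force: [0.3, -0.0, 0.1]
gripper_width: 0.582
grasp_force: 0.0
```

```bash
python3 - <<'E'
from h import *
q=bot.read_camera("top");s=bot.read_camera("scene")
print([b for b in blue(q) if 450<b[0][0][0]<750],bot.get_obs()["eef_pos"])
for n in ["small_bottle","timer","marker","pipette","amber_bottle"]:
    for r in bot.tip_of(n,q)[:1]: print(n,ray(q,r["xy"],0).round(3))
a=ortho(q,.56,.76,-.12,.23,.028,2000)
b=cv2.resize(np.array(s["pixels"])[170:260,150:310],(700,394)[:2])[:190+10]
b=cv2.resize(np.array(s["pixels"])[175:255,170:310],(700,400))
cv2.imwrite("pics/o9.png",np.vstack([a[:400][::2,::2].repeat(2,1) if 0 else cv2.resize(a,(350,200)).repeat(1,0) if 0 else cv2.resize(a,(700,400))[60:,:],b])[:600,...,::-1] if 0 else cv2.resize(np.vstack([a,b]),(525,600))[...,::-1])
E
```

```text
[(((645.4508666992188, 8.310928344726562), (137.58175659179688, 97.80152130126953), 89.16624450683594), np.int32(212))] [0.55822339 0.23291107 0.16041621]
small_bottle [0.711 0.191 0.   ]
timer [0.692 0.364 0.   ]
marker [ 0.715 -0.062  0.   ]
pipette [ 0.363 -0.163  0.   ]
amber_bottle [ 0.482 -0.371  0.   ]
```

View pics/o9.png

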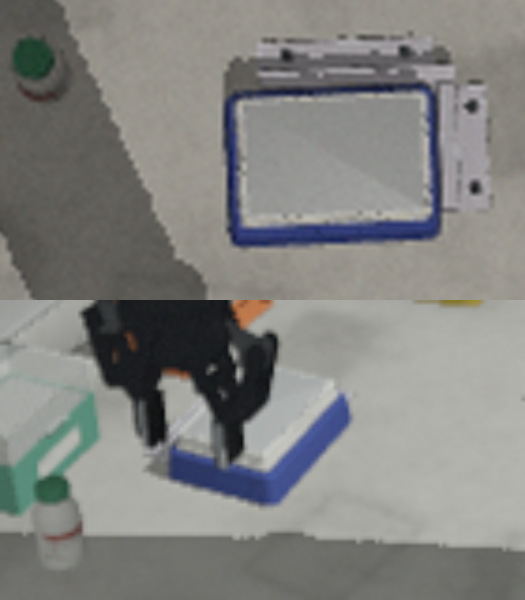

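The picture shows the cooler in the corner (top panel, edges at (230,95) to (437,236)) with the plate centred and the bottle undisturbed. The yaw reading is noisy, so I'll refit the edges.

```bash
python3 - <<'E'
from h import *
q=bot.read_camera("top"); p0=dict(q); p0["pixels"]=cv2.imread("pics/top0.png")[...,::-1]
def fit(p,z,x,y,ax,ch):
    o=ortho(p,x[0],x[1],y[0],y[1],z,2000).astype(np.float32)
    g=cv2.GaussianBlur(o@np.array(ch,np.float32),(0,0),3)
    if ax==1:g=g.T
    d=np.abs(np.gradient(g,axis=0))**3
    r=np.arange(d.shape[0])[:,None]
    pos=(d*r).sum(0)/d.sum(0); t=np.arange(len(pos));k=np.polyfit(t,pos,1)
    k=cv2.fitLine(np.column_stack([t,pos]).astype(np.float32),cv2.DIST_HUBER,0,.01,.01).ravel()
    m=k[1]/k[0];mid=(k[3]+m*(d.shape[1]/2-k[2]))/2000
    return round(float(-m if ax==0 else m),4),round(float((x[1] if ax==0 else y[1])-mid),4)
G=[.33]*3;B=[-.5,-.5,1]
print("stop back",fit(p0,.02,(.695,.713),(-.05,.05),0,G),"side",fit(p0,.02,(.63,.695),(-.074,-.056),1,G))
print("near bottom",fit(q,.0,(.585,.61),(-.05,.07),0,B),"near G",fit(q,.0,(.585,.61),(-.05,.07),0,G))
print("back B",fit(q,.028,(.69,.712),(-.05,.065),0,B))
print("left",fit(q,.028,(.61,.69),(.07,.09),1,B),fit(q,.028,(.61,.69),(.07,.09),1,G))
print("right",fit(q,.028,(.61,.69),(-.075,-.053),1,B))
# plate outline: bright vs blue
print("plate near",fit(q,.043,(.60,.622),(-.04,.055),0,B),"plate far",fit(q,.043,(.683,.702),(-.04,.055),0,B),
 "plate left",fit(q,.043,(.62,.68),(.062,.08),1,B),"plate right",fit(q,.043,(.62,.68),(-.065,-.045),1,B))
E
```

```text
stop back (0.0296, 0.7046) side (0.0466, -0.0635)
near bottom (0.0434, 0.6013) near G (0.0444, 0.6009)
back B (0.0323, 0.6991)
left (0.0029, 0.077) (0.0141, 0.0789)
right (0.0336, -0.0587)
plate near (0.0424, 0.6091) plate far (0.0175, 0.6956) plate left (-0.0061, 0.0737) plate right (0.0438, -0.0575)
```

Edges agree with the stop to within noise (about 0.03 rad for both). I'll do one last gentle nudge on the -x face to confirm back-rail contact.

```bash
python3 -c "
from h import *
go(.562,.014,.12,np.pi/2+.03)"
```

```text
turn [0.0001, -0.0003, -1.571] shift [-217.1, -3.3, 40.3]
```

Request:
jog_arm(motion=[[0,0,-0.18,-10,-3,0,50],[0,0,-0.36,-30,-3,0,50],[0,0,-0.54,-60,-3,0,50],[0,0,-0.72,-100,-3,0,50],[0,0,-0.9,-140,-3,0,50],[0,0,-1.08,-180,-3,0,50],[0,0,-1.26,-217,-3,0,50],[0,0,-1.44,-217,-3,20,50],[0,0,-1.571,-217,-3,40,50],[0,0,-1.571,-217,-3,40,50]])

```text
t: 34.33
eef_pos: [0.5612, 0.0144, 0.119]
tool_rot: [-0.002, -0.015, 1.0, 0.0]
contact_force: [-0.6, -0.1, 0.1]
gripper_width: 0.583
grasp_force: 0.0
```

```bash
python3 -c "
from h import *
print(bot.get_obs()['eef_pos'])
go(.588,.014,.01,np.pi/2+.03)"
```

```text
[0.56120526 0.01443827 0.11901518]
turn [0.0005, -0.0031, -0.0005] shift [-27.1, -1.3, 108.9]
```

Request:
jog_arm(motion=[[0,-0.003,0,0,0,50,50],[0,-0.003,0,0,0,90,50],[0,-0.003,0,0,0,107,50],[0,-0.003,0,0,0,109,50],[0,-0.003,0,-8,0,109,50],[0,-0.003,0,-15,0,109,50],[0,-0.003,0,-20,0,109,50],[0,-0.003,0,-24,0,109,50],[0,-0.003,0,-26,0,109,50],[0,-0.003,0,-27,0,109,50]])

```text
t: 35.58
eef_pos: [0.5893, 0.0164, 0.0112]
tool_rot: [0.001, -0.016, 1.0, 0.0]
contact_force: [-0.6, 0.4, -0.2]
gripper_width: 0.586
grasp_force: 0.0
```

Request:
jog_arm(motion=[[0,0,0,-1,0,0,50],[0,0,0,-2,0,0,50],[0,0,0,-2,0,0,50]])

```text
t: 35.95
eef_pos: [0.5906, 0.0164, 0.0111]
tool_rot: [0.001, -0.016, 1.0, 0.0]
contact_force: [-2.0, 0.5, 1.2]
gripper_width: 0.582
grasp_force: 1.2
```

Request:
jog_arm(motion=[[0,0,0,-1,0,0,50],[0,0,0,-2,0,0,50],[0,0,0,-2,0,0,50]])

```text
t: 36.33
eef_pos: [0.5909, 0.0165, 0.0109]
tool_rot: [-0.001, -0.016, 1.0, 0.0]
contact_force: [-8.1, 0.8, 6.6]
gripper_width: 0.587
grasp_force: 4.3
```

Request:
jog_arm(motion=[[0,0,0,-1,0,0,50],[0,0,0,-1.5,0,0,50],[0,0,0,-1.5,0,0,50]])

```text
t: 36.7
eef_pos: [0.591, 0.0164, 0.0109]
tool_rot: [-0.002, -0.016, 1.0, 0.0]
contact_force: [-12.5, -0.8, 11.5]
gripper_width: 0.587
grasp_force: 6.4
```

Stiff contact came at once at x = 0.5905, the same position as before, so the cooler is flush. I'll retreat and hand in.

Request:
jog_arm(motion=[[0,0,0,5,0,0,50],[0,0,0,15,0,0,50],[0,0,0,35,0,0,50],[0,0,0,35,0,-40,50],[0,0,0,35,0,-90,50],[0,0,0,35,0,-130,50],[0,0,0,35,0,-150,50],[0,0,0,35,0,-150,50],[0,0,0,35,0,-150,50]])

```text
t: 37.83
eef_pos: [0.5588, 0.0153, 0.1602]
tool_rot: [0.001, -0.016, 1.0, 0.0]
contact_force: [0.1, 1.0, -0.2]
gripper_width: 0.582
grasp_force: 0.0
```

```bash
python3 -c "
from h import *
print(bot.get_obs()['eef_pos'],bot.get_obs()['contact_force']);print(bot.hand_in())"
```

```text
[0.55878513 0.01527299 0.1602374 ] [ 0.07039081  1.03385666 -0.16372313]
the job is handed in; nothing more can be done
None
```

I pushed the cooler into the corner stop and handed the job in at about 38 s of 72 s; firm stops against both rails say it is flush, the plate still looked centred on it, and nothing else on the bench was touched.

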